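Reset a tripped handpiece control box

ROBOT

A 7-joint arm with a two-finger parallel gripper is mounted at the origin on a cart in front of the work surface, level with it; the furniture and walls round the work are solid. World frame = base frame: x ahead of the robot, y to its left, z up, the work surface at z = 0. Lengths are in m, angles in rad, forces in N, time in s.
With the tool pointing down it reaches from about 0.425 to 0.925 m from the base axis. Payload 6.8 kg.
Tool frame: the origin (TCP) lies on the mounting face of the last link; the fingertips stand 173 mm ahead of it and the grasp point (between the pads) lies 155 mm ahead of it; z points along the fingers, y is the line along which they close (so a half turn about z gives the same grasp; the last joint's range is limited). The gripper opens to 85 mm and grips with 20 to 120 N. Pads are 22 mm wide; open, the fingers measure 114 mm over their backs; the gripper's body (76 mm by 85 mm) begins 54 mm behind the grasp point. The pads swing forward as they close: fully open they stand 13 mm farther back than shut.
Start: joints at [0.998, 0.477, 0.022, 1.555, -0.011, 1.109, -0.083], TCP at [0.303, -0.603, 0.405] pointing down, gripper open.
Joint ranges: [-2.96, 2.96], [-0.34, 2.1], [-1.41, 1.46], [0.24, 2.44], [-1.37, 4.51], [0.17, 1.92], [-2.96, 2.96]. Speed limits (rad/s): [2.39, 2.39, 3.14, 3.14, 3.14, 3.14, 3.14].

INTERFACE

Orientations are given as a rotation vector (axis times angle).
In Python, from bench import r gives the robot as it stands.
- The arm moves only by the tool carry_out, never from a script. Its argument "moves" is a list of rows, each a list of 5 numbers: the shift along the tool's x, y, z in m, then the turn about the tool's z in rad, then the finger opening in m, from 0 to 0.0854. In form: [[dx, dy, dz, roll, claw], ...]. A call has exactly 8 rows; each row is the pose to reach, as a shift and turn from the pose commanded when the call began, along the tool's axes at that moment; what a row does not reach only later rows make up. A row lasts 1/10 s, in which the tool goes at most 50 mm and 8.59 degrees, less where a joint would pass 70% of its speed; a pose out of reach is approached as far as the arm can. A call with a gripper value outside its range is refused whole. The fingers move at their own pace and stop on an object; "force" is the grip in N (left out, the last holds). Time passes only in rows, so rows that repeat a pose let the fingers close, or fill a call up. It gives the time, the measured TCP pose, the force, the opening and the grip force at its end, in the units of the state.
- r.get_obs(): the state, without advancing time (a new reading comes with each control period).
- r.grab_frame(name): name is "scene" or "top" or "wrist"; returns the picture (420x560x3 uint8, red, green, blue); there is no depth.
- r.calibration(name): a dict with "fx", "fy", "cx", "cy" (pixels), "k1" (the pictures are not rectified: a ray, as slopes to the right and down, at radius r is drawn at 1 + k1 r^2 times it, then the intrinsics apply), "rvec" (rotation vector, rad) and "tvec" (3), from world to camera coordinates, as OpenCV has them. Camera axes: x right, y down, z forward; pixel columns grow to the right and rows downward; lengths in m; the calibration is good to about 2 mm. A picture is of the moment at which its call begins: read the wrist's pose just before it. calibration takes no time and is no camera call; for the wrist camera it gives the pose at the moment of the call.
- r.hand_in(): hands the job in; it is judged then, once.
The state is a dict: "clock": time; "joints": joint angles; "qvel": joint speeds; "tau": joint torques, N m; "tcp_pos": TCP position; "orientation": TCP orientation; "contact_force": force on the tool from outside, world axes, zero at the start; "moment": the same for the moment, N m; "grip_width": finger opening in m; "gripper_force": force on a finger pad.
Only numpy, scipy, OpenCV 4.12 (cv2) and the standard library are available. Lean on these libraries where they do the work, as an engineer would, in place of code of your own. Each camera call takes 0.05 s, during which the arm holds its last target. There are 200 camera calls.

TASK

The control box of the carving handpiece has tripped: with the fingertips, push the sliding cover on its top all the way back so that the square well is open, then reach into the well, press the sunken reset key fully down and hold it down for two seconds before letting it spring up. Then push the toggle lever on top of the box all the way over to its back position. Leave the cover open, lift nothing, and leave the box and the small things round it where they stand.

Things in the scene. Friction and masses are not known exactly. Their poses are not given: they have to be found in the camera images.
- control_box: Grey control box, 150 (x) x 190 (y) x 64 mm high, about 2.4 kg, loose on rubber feet. Origin: centre of its underside, on the bench; x to its back, y to its left, z up. Its front (-x, with a dial and two sockets) faces the robot, turned up to 0.35 rad. The flat top is at z = 64 mm; well and cover are on its left half, the toggle lever on its right half.
- well_mouth (a point): Centre of the mouth of the square well in the box's top, at (-35, 45, 64) mm in the box's frame. The well is 46 x 46 mm, sides parallel to the box's x and y, 36 mm deep to its floor; the reset key stands in its middle. The cover slides over it along x between two rails, 7 mm high, 34 mm to either side (y) of this point.
- cover (a joint): Travel of the sliding cover in m: 0 = fully shut over the well, 0.055 = pushed fully back (towards the box's +x), which leaves the well open. Starts shut or up to 8 mm open. About 1 N of friction; it stays where it is left.
- cover_ridge (a point): Middle of the top of the cover's push ridge; moves with it; shut: (-15, 45, 80.5) mm in the box's frame. The ridge is 10 mm thick (x), 44 mm long (y), 13 mm tall above the cover plate, with upright faces. The plate is 56 (x) x 62 (y) x 3 mm, its upper face 3.5 mm above the box's top; it extends 43 mm forward of the ridge's front face and 3 mm behind the ridge.
- reset_key (a joint): Travel of the sunken reset key in m: 0 = up, 0.006 = fully down. It moves straight down on a spring: about 2 N starts it, 5.5 N holds it fully down. It springs back when released.
- reset_key_top (a point): Centre of the upper face of the black round reset key, 24 mm in diameter, in the middle of the well, 18 mm below the box's top when up; at (-35, 45, 46) mm in the box's frame; moves with the key. All round it 11 mm are free to the walls of the well. The shut cover hides it.
- toggle (a joint): Angle of the toggle lever in rad: 0 = leaning to the box's front (off, as it starts), 0.9 = leaning to its back (on). It turns about the box's y axis, pivot at (10, -50, 66) mm in the box's frame, needs about 1 N at its tip and stays where it is left.
- toggle_tip (a point): Centre of the 13 mm ball at the end of the toggle lever, a steel bat 9 mm thick, 40 mm from its pivot; moves with it. In the box's frame it goes from 17 mm in front of the pivot to 17 mm behind it; 36 mm above the pivot at both ends.
- screw_dish: Small steel dish of screws, 65 mm across, 19 mm high, loose, to the left of the box; origin at the centre of its underside. To be left alone.
- usb_plug: White plug, 28 x 40 x 24 mm, loose, to the right of the box; origin at the centre of its underside. To be left alone.
- offcut: Dark wooden offcut, 25 x 60 x 14 mm, loose, in front of the box; origin at the centre of its underside. To be left alone.

How it is judged:
On the way, in this order (a step that is already met when the one before it is completed fails the run):
1. the cover is pushed back and the well is open (value of joint cover above 0.048 m), for 0.1 s.
2. the sunken key is held down while the well is open (value of joint reset_key above 0.0045 m and value of joint cover above 0.045 m and contact force between the fingers and reset_key above 0.5 N and value of joint toggle below 0.3 rad), for 1.5 s.
3. the key has sprung up again, the lever still off (value of joint reset_key below 0.0015 m and value of joint toggle below 0.3 rad), for 0.1 s.
4. the toggle lever is pushed over to the back (value of joint toggle above 0.75 rad), for 0.1 s.
At the end, for the whole second after the job is handed in: cover at least 45 of 55 mm back, reset key up (within 1.5 mm), toggle lever beyond 0.75 of 0.9 rad, the box standing at rest within 30 mm of where it stood, the dish, plug and offcut within 30 mm of where they lay (value of joint cover above 0.045 m and value of joint reset_key below 0.0015 m and value of joint toggle above 0.75 rad and height (world z) of control_box below 0.006 m and angle between control_box's own z axis and vertical below 0.05 rad and distance of each of control_box, screw_dish, usb_plug, offcut from where it was at the start of the episode below 0.03 m and linear speed of control_box below 0.02 m/s); the robot touches nothing.
It fails at once if the control box is lifted or tipped (height (world z) of control_box above 0.012 m or angle between control_box's own z axis and vertical above 0.12 rad).
It fails at once if the control box is shoved away (over 30 mm) (distance of control_box from where it was at the start of the episode above 0.03 m).
It fails at once if the screw dish is lifted or pushed away (over 30 mm) (distance of screw_dish from where it was at the start of the episode above 0.03 m).
It fails at once if the plug is lifted or pushed away (over 30 mm) (distance of usb_plug from where it was at the start of the episode above 0.03 m).
It fails at once if the offcut is lifted or pushed away (over 30 mm) (distance of offcut from where it was at the start of the episode above 0.03 m).
It also fails if it takes over 48 s, if anything falls off the work surface, if the arm or the gripper's body presses on something with over 40 N, if the wrist force passes 120 N, or if a joint passes its speed limit or range.

## Working session

There is one attempt and no reset: what is moved stays moved. The work goes in short steps, Python scripts to look and compute and a tool call to move; the robot and the scene stay as the last step left them, time stands still between calls to the robot, and variables do not carry over. Pictures are saved under pics/ and viewed, at most 10 in all, crops included, and the job is handed in when it is done.

Besides the shell and the picture viewer there is one more tool, called after "Call:" as name(argument=value, ...) on one line, values as JSON. carry_out: Moves the arm, as the interface text tells. Its arguments: {"type":"object","properties":{"moves":{"type":"array","items":{"type":"array","items":{"type":"number"}}},"force":{"type":"number"}},"required":["moves"]}

```bash
mkdir -p pics; cat > h.py <<'E'
import numpy as np, cv2
from bench import r
def ray(name,uv,cal=None):
    c=cal or r.calibration(name)
    R=cv2.Rodrigues(np.array(c["rvec"],float))[0]; t=np.array(c["tvec"],float)
    d=np.array([(uv[0]-c["cx"])/c["fx"],(uv[1]-c["cy"])/c["fy"]]); s=d.copy()
    for _ in range(20): s=d/(1+c["k1"]*(s@s))
    return -R.T@t, R.T@np.array([s[0],s[1],1.])
def onz(name,uv,z,cal=None):
    o,d=ray(name,uv,cal); return o+d*(z-o[2])/d[2]
def proj(name,P,cal=None):
    c=cal or r.calibration(name)
    R=cv2.Rodrigues(np.array(c["rvec"],float))[0]; p=R@np.array(P)+np.array(c["tvec"],float)
    s=p[:2]/p[2]; s=s*(1+c["k1"]*(s@s)); return np.array([c["fx"]*s[0]+c["cx"],c["fy"]*s[1]+c["cy"]])
E
python3 - <<'E'
from h import *
for n in("top","scene"):
    im=r.grab_frame(n); cv2.imwrite(f"pics/{n}0.png",im[:,:,::-1])
    c=r.calibration(n); print(n,c, ray(n,(280,210)))
o=r.get_obs(); print(o)
E
```

```text
top {'fx': 427.91399955956996, 'fy': 427.91399955956996, 'cx': 276.3654715982539, 'cy': 208.24549032496782, 'k1': 0.0002050158150400511, 'rvec': array([ 2.16327069, -2.22066303,  0.12029362]), 'tvec': array([0.14144138, 0.48757397, 0.91665736])} (array([0.41442158, 0.15503184, 0.9498498 ]), array([ 0.07770164, -0.03662294, -0.99634842]))
scene {'fx': 487.71396390048864, 'fy': 487.71396390048864, 'cx': 279.1266228752629, 'cy': 206.31123770628798, 'k1': -0.17885363329415926, 'rvec': array([ 0.66558864, -2.73406793,  0.97044092]), 'tvec': array([0.48134987, 0.1265935 , 0.87039118])} (array([0.21447748, 0.62067238, 0.75767382]), array([ 0.29145017, -0.55374133, -0.78005625]))
{'clock': 0.1, 'joints': array([ 0.99792421,  0.47772286,  0.02232662,  1.55633562, -0.01148189,
        1.10930134, -0.08310739]), 'qvel': array([ 4.12957336e-04, -1.07082099e-03, -3.59047469e-05, -3.22838768e-03,
       -6.30068775e-04,  8.54036237e-04,  2.31292790e-03]), 'tau': array([ 3.86028332e-03, -5.97761965e+01,  1.61344159e+00, -2.81955117e+01,
        1.28157457e-02,  5.01521266e-03, -5.51749665e-06]), 'tcp_pos': array([ 0.30245346, -0.60317339,  0.40382593]), 'orientation': array([-3.05561400e+00, -7.23203322e-01,  7.86395481e-04]), 'contact_force': array([ 0.17248217, -0.14407962,  0.02811288]), 'moment': array([-0.05461681,  0.00257401, -0.03167519]), 'gripper_force': 0.0, 'grip_width': 0.0854663329809505}
```

View pics/top0.png

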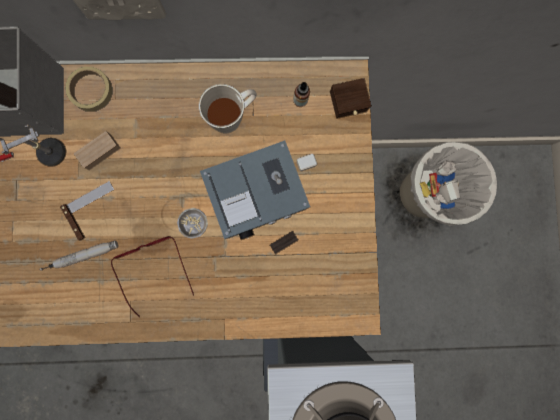

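View pics/scene0.png

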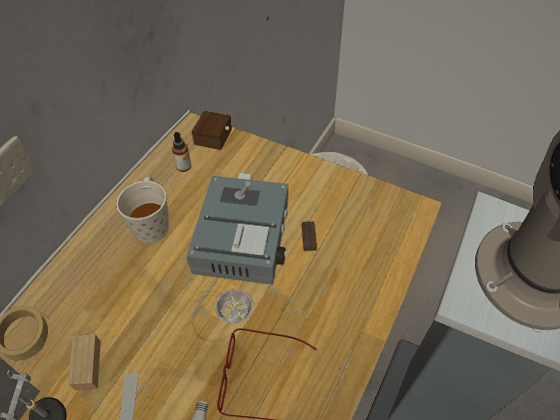

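```bash
python3 - <<'E'
from h import *
a=cv2.imread("pics/top0.png")[130:250,190:330]; a=cv2.resize(a,None,fx=4,fy=4,interpolation=cv2.INTER_CUBIC)
b=cv2.imread("pics/scene0.png")[165:295,180:320]; b=cv2.resize(b,None,fx=4,fy=4,interpolation=cv2.INTER_CUBIC)
cv2.imwrite("pics/tc.png",a);cv2.imwrite("pics/sc.png",b)
for p in((282,143),(309,204),(226,237),(203,178)): print(onz("top",p,.064))
im=cv2.imread("pics/top0.png"); h=cv2.cvtColor(im,cv2.COLOR_BGR2HSV)
m=((h[:,:,0]>85)&(h[:,:,0]<125)&(h[:,:,1]>25)).astype(np.uint8); m[:,:150]=0;m[:,340:]=0;m[:130]=0;m[260:]=0
m=cv2.morphologyEx(m,cv2.MORPH_CLOSE,np.ones((9,9)))
c=max(cv2.findContours(m,0,1)[0],key=cv2.contourArea); print(cv2.minAreaRect(c),cv2.boxPoints(cv2.minAreaRect(c)))
E
```

```text
[0.62484133 0.11430218 0.064     ]
[0.49451904 0.06167277 0.064     ]
[0.43053657 0.23530574 0.064     ]
[0.55431377 0.28086787 0.064     ]
((255.4279327392578, 191.65371704101562), (76.63065338134766, 89.95598602294922), 70.11483764648438) [[200.09927 170.92154]
 [284.69177 140.32425]
 [310.7566  212.3859 ]
 [226.1641  242.98318]]
```

View pics/tc.png

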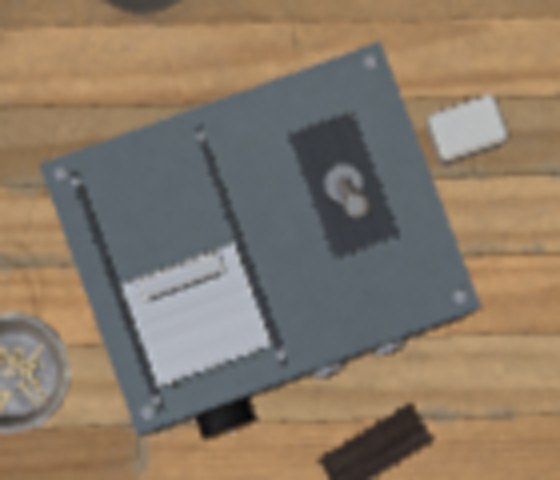

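View pics/sc.png

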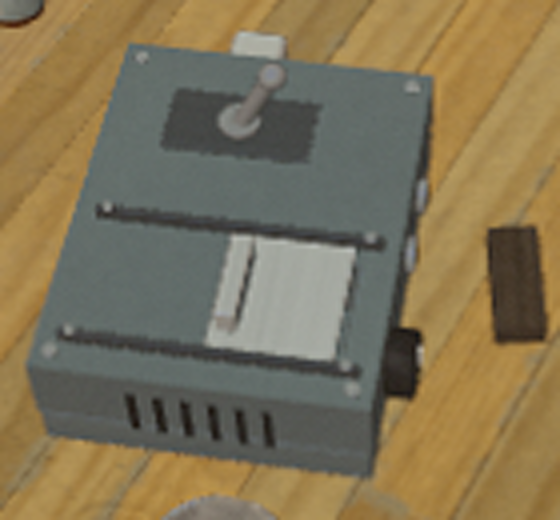

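```bash
cat >> h.py <<'E'
from scipy.spatial.transform import Rotation as Ro
def tool(P,yaw,tip=0.173):
    "world tip target, yaw of tool y (mod pi) -> shift in tool axes & roll from measured pose"
    o=r.get_obs(); R=Ro.from_rotvec(o["orientation"]).as_matrix()
    d=R.T@(np.array(P)-(o["tcp_pos"]+R[:,2]*tip))
    y=R[:,1]; a=np.arctan2(y[1],y[0]); want=yaw+np.pi/2
    da=(want-a+np.pi/2)%np.pi-np.pi/2
    return np.round(d,4), round(-da,4), R.round(3), o["clock"]
def bw(p,box):
    x,y,a=box; c,s=np.cos(a),np.sin(a); return np.array([x+c*p[0]-s*p[1],y+s*p[0]+c*p[1],p[2]])
E
python3 - <<'E'
from h import *
f=lambda c,o:(np.array(c)+.5)/4-.5+np.array(o)
t=(190,130); s=(180,165)
def fit(M,W):
    M,W=np.array(M),np.array(W); m,w=M.mean(0),W.mean(0); H=(M-m).T@(W-w)
    a=np.arctan2(H[0,1]-H[1,0],H[0,0]+H[1,1]); R=np.array([[np.cos(a),-np.sin(a)],[np.sin(a),np.cos(a)]])
    tt=w-R@m; return tt,a,(W-(M@R.T+tt)).round(4)
M=[(75,95),(75,-95),(-75,-95),(-75,95)]; M=np.array(M)/1000
W=[onz("top",f(c,t),.064)[:2] for c in((44,163),(378,43),(479,308),(142,434))]
x=fit(M,W);print(x)
W2=[onz("scene",f(c,s),.064)[:2] for c in((28,372),(128,45),(433,77))]
x2=fit(M[:3],W2);print(x2)
box=((x[0]+x2[0])/2).tolist()+[(x[1]+x2[1])/2];print(box)
inv=lambda P:Ro.from_euler('z',-box[2]).apply(np.array(P)-[box[0],box[1],0])
for c in((148,298),(224,265)):print("ridge top front",inv(onz("top",f(c,t),.0805)))
for c in((124,283),(236,243)):print("plate back",inv(onz("top",f(c,t),.0675)))
for c in((158,386),(268,346)):print("plate front",inv(onz("top",f(c,t),.0675)))
print("toggle",inv(onz("top",f((354,205),t),.102)),inv(onz("scene",f((272,76),s),.102)))
print(tool(bw((-.055,.045,.2),box),box[2])); print(r.get_obs()["tcp_pos"])
E
```

```text
(array([0.52952845, 0.17336629]), np.float64(0.3300054224295229), array([[ 0.0008, -0.002 ],
       [-0.0009,  0.0019],
       [-0.0003,  0.0019],
       [ 0.0005, -0.0018]]))
(array([0.52854062, 0.17881552]), np.float64(0.3394164758665014), array([[-0.0003,  0.0002],
       [ 0.0001, -0.0006],
       [ 0.0003,  0.0004]]))
[0.529034535232423, 0.17609090655450801, np.float64(0.33471094914801214)]
ridge top front [-0.01215026  0.06275443  0.0805    ]
ridge top front [-0.00988779  0.02073042  0.0805    ]
plate back [0.00104194 0.07231343 0.0675    ]
plate back [0.0002556  0.01096183 0.0675    ]
plate front [-0.05506228  0.07431026  0.0675    ]
plate front [-0.05568612  0.01420482  0.0675    ]
toggle [-0.00701385 -0.05061154  0.102     ] [-0.00593998 -0.04908829  0.102     ]
(array([ 0.5032, -0.6464,  0.0318]), np.float64(0.1301), array([[ 0.894,  0.448, -0.001],
       [ 0.448, -0.894,  0.001],
       [-0.   , -0.002, -1.   ]]), 0.1)
[ 0.30245346 -0.60317339  0.40382593]
```

Call:
carry_out(moves=[[0.038,-0.029,0,0,0],[0.077,-0.057,0,0,0],[0.115,-0.086,0,0,0],[0.154,-0.115,0,0,0],[0.192,-0.143,0,0,0],[0.231,-0.172,0,0,0],[0.269,-0.201,0,0,0],[0.292,-0.245,0,0,0]], force=40)

```text
clock: 0.9
tcp_pos: [0.4557, -0.2514, 0.4046]
orientation: [3.056, 0.726, 0.002]
contact_force: [0.8, 0.6, 0.6]
grip_width: 0.0001
gripper_force: 0.0
```

Call:
carry_out(moves=[[0.022,-0.042,0,0.03,0],[0.044,-0.084,0,0.06,0],[0.066,-0.126,0,0.1,0],[0.088,-0.168,0,0.13,0],[0.11,-0.21,0,0.13,0],[0.132,-0.252,0,0.13,0],[0.154,-0.294,0,0.13,0],[0.176,-0.336,0,0.13,0]])

```text
clock: 1.7
tcp_pos: [0.46, 0.1275, 0.4047]
orientation: [3.098, 0.523, 0.0]
contact_force: [1.1, -0.4, 0.4]
grip_width: -0.0001
gripper_force: 0.0
```

```bash
echo 'box=(.52903,.17609,.3347)' >> h.py; python3 - <<'E'
from h import *
print(tool(bw((-.055,.045,.2),box),box[2])); print(r.get_obs()["tcp_pos"],r.get_obs()["grip_width"])
E
```

```text
(array([ 0.0262, -0.0683,  0.0316]), np.float64(-0.0002), array([[ 0.945,  0.328,  0.   ],
       [ 0.328, -0.945, -0.   ],
       [-0.   ,  0.   , -1.   ]]), 1.7)
[0.46001433 0.12745218 0.40466748] -5.642939864635731e-05
```

Call:
carry_out(moves=[[0.01,-0.034,0.016,0,0],[0.026,-0.068,0.032,0,0],[0.026,-0.068,0.032,0,0],[0.026,-0.068,0.062,0,0],[0.026,-0.068,0.082,0,0],[0.026,-0.068,0.092,0,0],[0.026,-0.068,0.092,0,0],[0.026,-0.068,0.092,0,0]])

```text
clock: 2.5
tcp_pos: [0.463, 0.1983, 0.3133]
orientation: [-3.098, -0.523, -0.001]
contact_force: [-0.3, 0.2, -0.2]
grip_width: -0.0003
gripper_force: 0.0
```

```bash
python3 - <<'E'
from h import *
print(tool(bw((-.040,.045,.071),box),box[2])[:2]); print(r.get_obs()["contact_force"])
cal=r.calibration("wrist"); im=r.grab_frame("wrist"); im=im[:,:,::-1].copy()
cv2.imwrite("pics/w1.png",im); print(cal)
for p in((-75,-95,64),(75,95,64),(75,-95,64),(-12,67,80.5),(-12,23,80.5),(-7,-50,102)): print(p,proj("wrist",bw(np.array(p)/1000,box),cal).round(1))
E
```

```text
(array([ 0.0149, -0.0023,  0.0693]), np.float64(-0.0004))
[-0.29893847  0.16205877 -0.24843859]
{'fx': 319.1348274642331, 'fy': 319.1348274642331, 'cx': 277.77089876562974, 'cy': 201.78446325181494, 'k1': -0.022874904575913308, 'rvec': array([-2.36337471,  1.68244992,  0.23998492]), 'tvec': array([0.03541473, 0.47186619, 0.43249847])}
(-75, -95, 64) [461.9 237.1]
(75, 95, 64) [191.7  10.8]
(75, -95, 64) [498.7  12.2]
(-12, 67, 80.5) [238.8 155.7]
(-12, 23, 80.5) [308.  155.6]
(-7, -50, 102) [439.6 152.2]
```

View pics/w1.png

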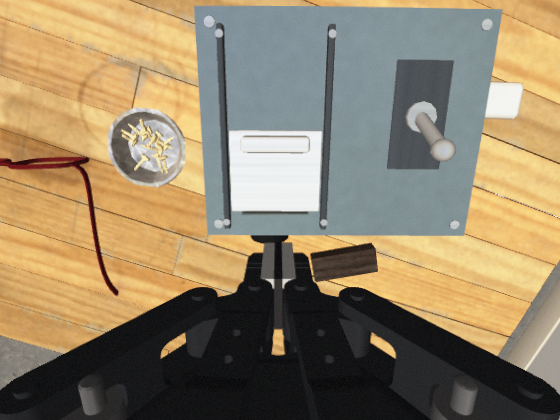

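```bash
python3 - <<'E'
from h import *
cal={'fx': 319.1348274642331, 'fy': 319.1348274642331, 'cx': 277.77089876562974, 'cy': 201.78446325181494, 'k1': -0.022874904575913308, 'rvec': np.array([-2.36337471,  1.68244992,  0.23998492]), 'tvec': np.array([0.03541473, 0.47186619, 0.43249847])}
M=np.array([(75,95),(75,-95),(-75,-95),(-75,95)])/1000
W=np.array([onz("wrist",c,.064,cal)[:2] for c in((194.5,7.5),(501,11),(466.5,235),(207.5,235))])
A,_=cv2.estimateAffinePartial2D(M,W); print(A, np.hypot(*A[:,0]),np.arctan2(A[1,0],A[0,0]), (M@A[:,:2].T+A[:,2]-W).round(4))
E
```

```text
[[ 0.94641743 -0.32768727  0.53111988]
 [ 0.32768727  0.94641743  0.17491416]] 1.0015412591176707 0.33332095099563286 [[ 0.      0.0001]
 [ 0.001  -0.0004]
 [-0.0008  0.0012]
 [-0.0002 -0.0009]]
```

Call:
carry_out(moves=[[0.008,0,0.03,0,0],[0.016,0,0.05,0,0],[0.016,0,0.058,0,0],[0.016,0,0.062,0,0],[0.016,0,0.065,0,0],[0.016,0,0.067,0,0],[0.016,0,0.067,0,0],[0.016,0,0.067,0,0]])

```text
clock: 3.35
tcp_pos: [0.4779, 0.2038, 0.2462]
orientation: [-3.098, -0.523, -0.001]
contact_force: [-0.0, -0.5, 0.3]
grip_width: -0.0003
gripper_force: 0.0
```

```bash
echo 'box=(.531,.1749,.3335)' >> h.py; python3 - <<'E'
from h import *
print(tool(bw((.028,.045,.072),box),box[2])[:2])
E
```

```text
(array([ 0.0685, -0.0002,  0.0013]), np.float64(0.0012))
```

Call:
carry_out(moves=[[0.01,0,0,0,0],[0.018,0,0,0,0],[0.026,0,0,0,0],[0.034,0,0,0,0],[0.042,0,0,0,0],[0.05,0,0,0,0],[0.057,0,0,0,0],[0.06,0,0,0,0]])

```text
clock: 4.15
tcp_pos: [0.5352, 0.2236, 0.2456]
orientation: [-3.098, -0.523, -0.0]
contact_force: [-2.0, -0.7, 0.5]
grip_width: -0.0003
gripper_force: 0.5
```

Call:
carry_out(moves=[[0.001,0,0,0,0],[0.002,0,0,0,0],[0.003,0,0,0,0],[0.004,0,0,0,0],[0.004,0,0,0,0],[0.004,0,0,0,0],[0.004,0,0,0,0],[0.004,0,0,0,0]])

```text
clock: 4.95
tcp_pos: [0.5382, 0.2248, 0.2457]
orientation: [-3.098, -0.523, -0.0]
contact_force: [0.3, 0.6, -0.5]
grip_width: -0.0001
gripper_force: 0.4
```

```bash
python3 - <<'E'
from h import *
im=r.grab_frame("top")[:,:,::-1]; s=r.grab_frame("scene")[:,:,::-1]
cr=lambda a,y,x:cv2.resize(a[y:y+130,x:x+130],None,fx=3,fy=3,interpolation=cv2.INTER_CUBIC)
cv2.imwrite("pics/p2.png",np.hstack([cr(im,125,195),cr(s,165,185)]))
print(tool(bw((.028,.045,.072),box),box[2])[:2],r.get_obs()["contact_force"])
E
```

```text
(array([ 0.0048, -0.0002,  0.0007]), np.float64(0.0012)) [-1.42780546 -0.55627755  0.68701008]
```

View pics/p2.png

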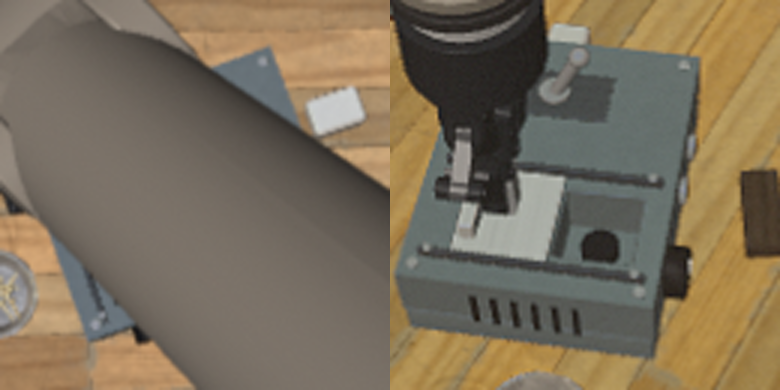

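Call:
carry_out(moves=[[0.001,0,0,0,0],[0.002,0,0,0,0],[0.003,0,0,0,0],[0.004,0,0,0,0],[0.004,0,0,0,0],[0.004,0,0,0,0],[0.004,0,0,0,0],[0.004,0,0,0,0]])

```text
clock: 5.85
tcp_pos: [0.5406, 0.2258, 0.2455]
orientation: [3.096, 0.524, -0.007]
contact_force: [-7.0, -2.9, 5.7]
grip_width: -0.0001
gripper_force: 4.1
```

Call:
carry_out(moves=[[0.001,0,0,0,0],[0.002,0,0,0,0],[0.003,0,0,0,0],[0.003,0,0,0,0],[0.003,0,0,0,0],[0.003,0,0,0,0],[0.003,0,0,0,0],[0.003,0,0,0,0]])

```text
clock: 6.65
tcp_pos: [0.5417, 0.2263, 0.2452]
orientation: [3.094, 0.524, -0.015]
contact_force: [-14.9, -5.0, 14.1]
grip_width: 0.0001
gripper_force: 8.2
```

Call:
carry_out(moves=[[-0.006,0,0,0,0],[-0.015,0,0,0,0],[-0.02,0,-0.01,0,0],[-0.03,0,-0.04,0,0],[-0.05,0,-0.08,0,0],[-0.09,0,-0.11,0,0],[-0.1,0,-0.11,0,0],[-0.1,0,-0.11,0,0]])

```text
clock: 7.45
tcp_pos: [0.4495, 0.1939, 0.3569]
orientation: [3.097, 0.524, 0.004]
contact_force: [0.7, -1.2, -0.0]
grip_width: -0.0001
gripper_force: 0.0
```

```bash
python3 - <<'E'
from h import *
cal=r.calibration("wrist"); im=r.grab_frame("wrist")[:,:,::-1].copy()
cv2.imwrite("pics/w3.png",im); np.save("w3.npy",cal,allow_pickle=True)
print(tool(bw((-.035,.045,.07),box),box[2])[:2],r.get_obs()["contact_force"])
for p in((-75,-95,64),(75,95,64),(75,-95,64),(-75,95,64),(-35,45,46),(-7,-50,102)): print(p,proj("wrist",bw(np.array(p)/1000,box),cal).round(1))
E
```

```text
(array([ 0.0344, -0.0007,  0.1132]), np.float64(0.0012)) [ 0.98967233 -0.23689368 -0.83496537]
(-75, -95, 64) [438.7 201.5]
(75, 95, 64) [208.3   5.1]
(75, -95, 64) [465.6   6.8]
(-75, 95, 64) [218.2 201.4]
(-35, 45, 46) [276.5 152. ]
(-7, -50, 102) [414.3 121.9]
```

View pics/w3.png

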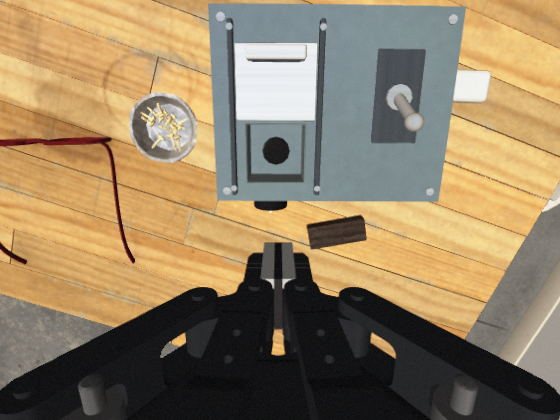

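Call:
carry_out(moves=[[0.02,0,0.03,0,0],[0.035,-0.0005,0.06,0,0],[0.035,-0.0005,0.09,0,0],[0.035,-0.0005,0.108,0,0],[0.035,-0.0005,0.116,0,0],[0.035,-0.0005,0.122,0,0],[0.035,-0.0005,0.128,0,0],[0.035,-0.0005,0.13,0,0]])

```text
clock: 8.3
tcp_pos: [0.4836, 0.2063, 0.2257]
orientation: [-3.098, -0.523, -0.001]
contact_force: [0.2, -0.7, -0.4]
grip_width: -0.0001
gripper_force: 0.0
```

Call:
carry_out(moves=[[0,0,0.002,0,0],[0,0,0.004,0,0],[0,0,0.006,0,0],[0,0,0.007,0,0],[0,0,0.008,0,0],[0,0,0.009,0,0],[0,0,0.01,0,0],[0,0,0.01,0,0]])

```text
clock: 9.1
tcp_pos: [0.4835, 0.2062, 0.2158]
orientation: [-3.098, -0.523, -0.001]
contact_force: [0.3, -0.9, 3.7]
grip_width: -0.0003
gripper_force: 1.9
```

```bash
python3 - <<'E'
from h import *
print(tool(bw((-.035,.045,.04),box),box[2])[:2],r.get_obs()["contact_force"])
E
```

```text
(array([-0.0004,  0.0001,  0.0028]), np.float64(0.0012)) [ 0.25124772 -0.87055397  3.72227533]
```

Call:
carry_out(moves=[[0,0,0.001,0,0],[0,0,0.002,0,0],[0,0,0.003,0,0],[0,0,0.004,0,0],[0,0,0.0045,0,0],[0,0,0.0045,0,0],[0,0,0.0045,0,0],[0,0,0.0045,0,0]])

```text
clock: 9.9
tcp_pos: [0.4834, 0.2064, 0.2131]
orientation: [3.097, 0.523, 0.002]
contact_force: [-6.4, -3.1, 26.9]
grip_width: 0.0001
gripper_force: 13.3
```

Call:
carry_out(moves=[[0,0,-0.001,0,0],[0,0,-0.001,0,0],[0,0,-0.001,0,0],[0,0,-0.001,0,0],[0,0,-0.001,0,0],[0,0,-0.001,0,0],[0,0,-0.001,0,0],[0,0,-0.001,0,0]])

```text
clock: 10.7
tcp_pos: [0.4834, 0.2063, 0.2133]
orientation: [3.097, 0.523, 0.001]
contact_force: [-3.9, -2.3, 16.8]
grip_width: 0.0003
gripper_force: 8.4
```

Call:
carry_out(moves=[[0,0,0,0,0],[0,0,0,0,0],[0,0,0,0,0],[0,0,0,0,0],[0,0,0,0,0],[0,0,0,0,0],[0,0,0,0,0],[0,0,0,0,0]])

```text
clock: 11.5
tcp_pos: [0.4835, 0.2063, 0.2133]
orientation: [3.097, 0.523, 0.001]
contact_force: [-3.4, -2.7, 16.3]
grip_width: -0.0006
gripper_force: 8.4
```

Call:
carry_out(moves=[[0,0,0,0,0],[0,0,0,0,0],[0,0,0,0,0],[0,0,0,0,0],[0,0,0,0,0],[0,0,0,0,0],[0,0,0,0,0],[0,0,0,0,0]])

```text
clock: 12.3
tcp_pos: [0.4835, 0.2063, 0.2133]
orientation: [3.097, 0.523, 0.001]
contact_force: [-3.2, -1.9, 16.2]
grip_width: -0.0004
gripper_force: 8.4
```

Call:
carry_out(moves=[[0,0,-0.004,0,0],[0,0,-0.01,0,0],[0,0,-0.02,0,0],[0,0,-0.05,0,0],[0,0,-0.09,0,0],[-0.03,0,-0.12,0,0],[-0.03,0,-0.12,0,0],[-0.03,0,-0.12,0,0]])

```text
clock: 13.1
tcp_pos: [0.4547, 0.1961, 0.3329]
orientation: [3.097, 0.523, 0.002]
contact_force: [0.1, 0.2, -0.2]
grip_width: -0.0003
gripper_force: 0.0
```

```bash
python3 - <<'E'
from h import *
cal=r.calibration("wrist"); im=r.grab_frame("wrist")[:,:,::-1].copy()
cv2.imwrite("pics/w4.png",im)
print(tool(bw((-.040,-.050,.16),box),box[2])[:2],tool(bw((-.040,-.050,.094),box),box[2])[0],r.get_obs()["contact_force"])
for p in((-75,-95,64),(75,95,64),(75,-95,64),(-75,95,64),(-35,45,46),(-7,-50,102)): print(p,proj("wrist",bw(np.array(p)/1000,box),cal).round(1))
E
```

```text
(array([ 0.0248,  0.0949, -0.001 ]), np.float64(0.0011)) [0.0248 0.0949 0.065 ] [-0.16585451 -0.64499723 -0.64959228]
(-75, -95, 64) [453.1 216.4]
(75, 95, 64) [202.    2.8]
(75, -95, 64) [485.5   4.7]
(-75, 95, 64) [213.9 216.4]
(-35, 45, 46) [277.2 162.4]
(-7, -50, 102) [430.2 132.3]
```

View pics/w4.png

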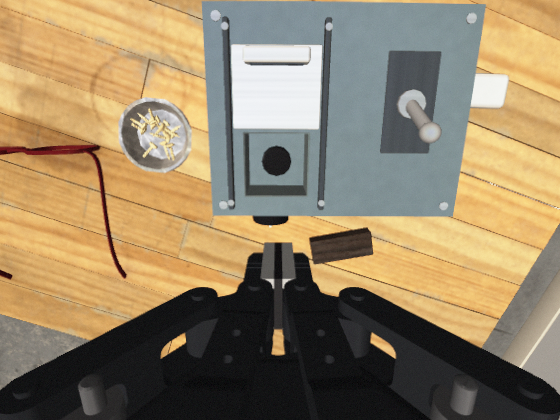

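Call:
carry_out(moves=[[0.0,0.045,0,0,0],[0.01,0.08,0,0,0],[0.018,0.095,0,0,0],[0.018,0.095,0.02,0,0],[0.018,0.095,0.045,0,0],[0.018,0.095,0.06,0,0],[0.018,0.095,0.067,0,0],[0.018,0.095,0.067,0,0]])

```text
clock: 13.95
tcp_pos: [0.503, 0.1128, 0.2637]
orientation: [-3.097, -0.524, 0.005]
contact_force: [-0.0, -0.1, -0.6]
grip_width: -0.0004
gripper_force: 0.0
```

Call:
carry_out(moves=[[0.008,0,0,0,0],[0.016,0,0,0,0],[0.022,0,0,0,0],[0.028,0,0,0,0],[0.034,0,0,0,0],[0.04,0,0,0,0],[0.045,0,0,0,0],[0.048,0,0,0,0]])

```text
clock: 14.75
tcp_pos: [0.549, 0.1284, 0.2652]
orientation: [-3.098, -0.523, -0.0]
contact_force: [-1.8, 0.1, -0.7]
grip_width: 0.0
gripper_force: 0.5
```

Call:
carry_out(moves=[[0.001,0,0,0,0],[0.002,0,0,0,0],[0.003,0,0,0,0],[0.004,0,0,0,0],[0.005,0,0,0,0],[0.005,0,0,0,0],[0.005,0,0,0,0],[0.005,0,0,0,0]])

```text
clock: 15.55
tcp_pos: [0.5533, 0.1299, 0.2653]
orientation: [-3.098, -0.523, -0.0]
contact_force: [-1.2, -1.0, -0.1]
grip_width: -0.0002
gripper_force: 0.3
```

```bash
python3 - <<'E'
from h import *
print(tool(bw((.006,-.050,.092),box),box[2])[:2],r.get_obs()["contact_force"])
E
```

```text
(array([-0.0004,  0.0002,  0.0003]), np.float64(0.0012)) [-1.17032205 -0.99418736 -0.07690934]
```

Not at the stop yet; push on.

Call:
carry_out(moves=[[0.001,0,0,0,0],[0.002,0,0,0,0],[0.003,0,0,0,0],[0.004,0,0,0,0],[0.004,0,0,0,0],[0.004,0,0,0,0],[0.004,0,0,0,0],[0.004,0,0,0,0]])

```text
clock: 16.35
tcp_pos: [0.5564, 0.131, 0.2649]
orientation: [3.097, 0.523, -0.003]
contact_force: [-5.6, -0.6, 0.5]
grip_width: 0.0001
gripper_force: 2.6
```

Call:
carry_out(moves=[[0.001,0,0,0,0],[0.002,0,0,0,0],[0.003,0,0,0,0],[0.003,0,0,0,0],[0.003,0,0,0,0],[0.003,0,0,0,0],[0.003,0,0,0,0],[0.003,0,0,0,0]])

```text
clock: 17.15
tcp_pos: [0.5577, 0.1316, 0.2645]
orientation: [3.096, 0.523, -0.011]
contact_force: [-11.4, -3.6, 7.3]
grip_width: 0.0001
gripper_force: 6.7
```

At the stop. Back off and look.

Call:
carry_out(moves=[[-0.006,0,0,0,0],[-0.02,0,0,0,0],[-0.04,0,-0.02,0,0],[-0.06,0,-0.06,0,0],[-0.08,0,-0.1,0,0],[-0.08,0,-0.1,0,0],[-0.08,0,-0.1,0,0],[-0.08,0,-0.1,0,0]])

```text
clock: 17.95
tcp_pos: [0.4846, 0.106, 0.3646]
orientation: [-3.098, -0.523, -0.0]
contact_force: [0.6, 0.4, -0.3]
grip_width: -0.0002
gripper_force: 0.0
```

```bash
python3 - <<'E'
from h import *
cal=r.calibration("wrist"); cv2.imwrite("pics/w5.png",r.grab_frame("wrist")[:,:,::-1])
for p in((-75,-95,64),(75,95,64),(75,-95,64),(-75,95,64),(-35,45,46),(27,-50,102)): print(p,proj("wrist",bw(np.array(p)/1000,box),cal).round(1))
E
```

```text
(-75, -95, 64) [328.3 203.1]
(75, 95, 64) [87.9 15. ]
(75, -95, 64) [336.7  13.7]
(-75, 95, 64) [114.4 203. ]
(-35, 45, 46) [172.6 155.1]
(27, -50, 102) [277.4  75.7]
```

View pics/w5.png

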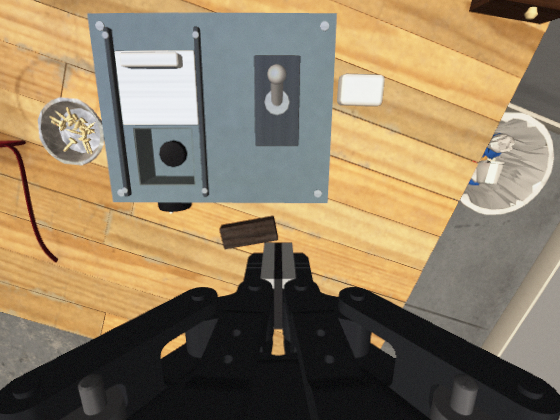

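The toggle ball is at (277,74), as predicted for fully back. The cover is open, the key is up at (173,153), and the box hasn't moved.

```bash
python3 -c "
from bench import r
print(r.hand_in())"
```

```text
the job is handed in; nothing more can be done
None
```

The job is handed in: the cover is fully back, the reset key was held down for over two seconds and has sprung up, and the toggle is fully back. The last picture shows the box and the small things where they stood; the hand-in returned no verdict.

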